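# Clamp a pen blank in the drilling jig

### The arm

A 7-joint arm with a two-finger parallel gripper is mounted at the origin on a cart in front of the work surface, level with it; the furniture and walls round the work are solid. World frame = base frame: x ahead of the robot, y to its left, z up, the work surface at z = 0. Lengths are in m, angles in rad, forces in N, time in s.
With the tool pointing down it reaches from about 0.425 to 0.875 m from the base axis. Payload 8.4 kg.
Tool frame: the origin (TCP) lies on the centre line of the jaws, within the pads' length; the fingertips stand 19 mm ahead of it and the grasp point (between the pads) is the TCP (manip.finger_overhang is the distance from the TCP to the fingertips, in m); y points along the fingers, z is the direction in which the jaws open and shut, and the axes are right-handed (so a half turn about y gives the same grasp; the last joint's range is limited). The gripper opens to 87 mm and grips with 3 to 60 N. Pads are 19 mm wide; open, the fingers measure 117 mm over their backs; the gripper's body (75 mm by 190 mm) begins 51 mm behind the grasp point.
Start: joints at [1.137, 0.333, 0.04, 1.465, -0.013, 1.343, -0.059], TCP at [0.214, -0.614, 0.242] pointing down, gripper open.
Joint ranges: [-2.58, 2.58], [-0.38, 2.09], [-1.3, 1.39], [0.25, 2.4], [-1.5, 4.64], [0.08, 2.09], [-2.65, 2.65]. Speed limits (rad/s): [2.22, 2.22, 2.79, 2.79, 3.14, 3.14, 3.14].

### API

Orientations are given as a unit quaternion [x, y, z, w].
In Python, from bench import manip, capture, calibration gives the robot as it stands.
- The arm moves only by the tool jog_arm, never from a script. Its argument "increments" is one flat list of numbers, 5 for each row, row after row: the opening, from -1 (shut) to 1 (fully open), then the shift along the tool's x, y, z in mm, then the turn about the tool's y in degrees. In form: [hand, x, y, z, twist, hand, x, y, z, twist, ...]. A call has 1 to 5 rows; each row shifts and turns the commanded pose from where the row before left it, along the tool's axes as they then stand; what a row does not reach is not made up. A row lasts 1/8 s, in which the tool goes at most 62.5 mm and 10.7 degrees, less where a joint would pass 70% of its speed; a pose out of reach is approached as far as the arm can. A call with a gripper value outside its range is refused whole. The fingers move at their own pace and stop on an object; "grip_force" is the grip in N (left out, the last holds). Time passes only in rows, so rows that do not move let the fingers close. It gives the time, the measured TCP pose, the force and the opening at its end, in the units of the state.
- manip.observe(): the state, without advancing time (a new reading comes with each control period).
- capture(name): name is "scene" or "top"; returns (picture, depth): 420x560x3 uint8, red, green, blue; 420x560 float32, m along the optical axis (not along the pixel's ray), 0 where there is no reading.
- calibration(name): a dict with "camera_matrix" (3x3 intrinsics, pixels), "cam_to_world" (4x4, takes a point from camera to world coordinates). Camera axes: x right, y up, looking along -z (the intrinsics and any distortion apply to the point x, -y, -z); pixel columns grow to the right and rows downward; lengths in m; the calibration is good to about 2 mm. A picture is of the moment at which its call begins. calibration takes no time and is no camera call.
- manip.sign_off(): hands the job in, once; it reports no verdict.
The state is a dict: "t": time; "joints": joint angles; "qvel": joint speeds; "tau": joint torques, N m; "ee_pos": TCP position; "orientation": TCP orientation; "contact_force": force on the tool from outside, world axes, zero at the start; "wrist_torque": the same for the moment, N m; "finger_gap": finger opening in m.
Only numpy, scipy, OpenCV 4.12 (cv2) and the standard library are available. Lean on these libraries where they do the work, as an engineer would, in place of code of your own. Each camera call takes 0.05 s, during which the arm holds its last target. There are 200 camera calls.

### The job

Set the dark blank lying on the drilling jig: slide it, without lifting it off the board, flush against the long fence and fully home against the end stop. Then flip the toggle clamp's handle over its high point until it snaps closed and the rubber foot holds the blank down there. Leave the other loose things on and around the jig where they are.

Things in the scene. Friction and masses are not known exactly. Their poses are not given: they have to be found in the camera images.
- jig: Drilling jig, fixed to the table: plywood board 185 x 320 mm (x -87 to +98, y -168 to +152 mm), 15 mm thick, with a wooden fence, a wooden end stop and a steel toggle clamp behind the fence. Origin on the table under the board; x away from the robot at yaw 0, y to the left, z up. All 'jig' figures are in this frame. With the blank home its centre is at jig x = +6, y = +55 mm.
- fence_face (a point): Middle of the fence's working face, at board level (jig x = +20, y = 0, z = 15 mm). The face looks to jig -x; the fence runs along jig y from -150 to +150 mm, is 16 mm thick and 22 mm high above the board.
- stop_face (a point): End stop's working face, at board level, where it meets the fence face (jig x = +20, y = +125, z = 15 mm). The face looks to jig -y and spans jig x = -80 to +20 mm; it is 22 mm high above the board and stands at the jig's left end.
- dark_blank: Square bar of nearly black wood, 27 x 140 x 27 mm, about 90 g, lying loose on the base board somewhat askew, away from fence and stop. Origin at the centre of its underside (z = 15 mm on the board), its y axis along its length.
- clamp_axis (a point): Point on the axis of the clamp's handle, at its mid width: jig x = +68, y = +80, z = 55 mm; the axis is level, along jig y.
- clamp_handle (a joint): Handle angle, rad. 0 = open: the handle stands up, leaning 5 degrees toward jig -x. It grows as the handle swings over toward jig +x; 1.5 = closed, at its stop: it points to jig +x, 9 degrees above level. Below the high point at 1.05 a spring drives it back to 0; beyond, it snaps to 1.5. Closing takes at most about 0.5 Nm (8 N at 60 mm from the axis).
- handle_tip (a point): Middle of the free end of the clamp handle, 95 mm from its axis. The black grip covers 27 to 95 mm from the axis; it is 22 mm wide (along the jig's y) and 13 mm thick.
- clamp_foot: Round rubber foot of the clamp, 18 mm across, sprung, on the arm that reaches over the fence and is raised while the clamp is open; origin 6 mm above its face. Closed, it comes down on the blank at jig x = +6, y = +80 mm and presses with about 5 N.
- brown_blank: Bystander: square bar of brown wood, 27 x 160 x 27 mm, on the table behind the jig. Origin under its centre, y along its length.
- pale_blank: Bystander: square bar of pale wood, 27 x 120 x 27 mm, on the table behind the jig. Origin under its centre, y along its length.
- whetstone: Bystander: grey stone block, 33 x 68 x 27 mm, on the table left of the jig. Origin under its centre.
- collet_1: Bystander: small grey barrel-shaped bushing, 25 mm across, 40 mm tall, standing on the board behind the fence at its right end. Origin under its centre.
There are look-alikes about, which are no part of the job. Leave any purple or red look-alike of the dark_blank alone.

How it is judged:
By the outcome, as a careful person would: the job done as asked, in the order asked, and still so for the second after the job is handed in, with the robot touching nothing.
It also fails if it takes over 54 s, if anything falls off the work surface, if the arm or the gripper's body presses on something with over 40 N, if the wrist force passes 120 N, or if a joint passes its speed limit or range.

## Working session

There is one attempt and no reset: what is moved stays moved. The work goes in short steps, Python scripts to look and compute and a tool call to move; the robot and the scene stay as the last step left them, time stands still between calls to the robot, and variables do not carry over. Pictures are saved under pics/ and viewed, about 8 in all and at most 12, crops included, and the job is handed in when it is done.

Besides the shell and the picture viewer there is one more tool, called after ">>>" as name(argument=value, ...) on one line, values as JSON. jog_arm: Moves the arm, as the interface text tells. Its arguments: {"type":"object","properties":{"increments":{"type":"array"},"grip_force":{"type":"number"}},"required":["increments"]}

```bash
mkdir -p pics; ls; cat > h.py <<'E'
import numpy as np, cv2
from bench import manip, capture, calibration
def pix2w(name, depth, u, v):
    c=calibration(name); K=np.array(c["camera_matrix"]); T=np.array(c["cam_to_world"])
    d=float(np.median([x for x in depth[int(v)-1:int(v)+2,int(u)-1:int(u)+2].ravel() if x>0] or [0]))
    r=np.linalg.inv(K)@[u,v,1]
    p=np.array([r[0],-r[1],-1])*d
    return (T@np.append(p,1))[:3]
def ray_z(name,u,v,z):
    c=calibration(name); K=np.array(c["camera_matrix"]); T=np.array(c["cam_to_world"])
    r=np.linalg.inv(K)@[u,v,1]; d=T[:3,:3]@[r[0],-r[1],-1]; o=T[:3,3]
    return o+d*(z-o[2])/d[2]
def w2pix(name,p):
    c=calibration(name); K=np.array(c["camera_matrix"]); T=np.array(c["cam_to_world"])
    q=np.linalg.inv(T)@np.append(p,1); q=K@[q[0],-q[1],-q[2]]
    return q[:2]/q[2]
E
python3 - <<'E'
from h import *
s=manip.observe()
for k,v in s.items(): print(k,np.round(v,3))
print(calibration("top"),calibration("scene"),manip.finger_overhang)
for n in("top","scene"):
    p,d=capture(n); np.savez(f"{n}0.npz",p=p,d=d); cv2.imwrite(f"pics/{n}0.png",p[:,:,::-1])
E
```

```text
pics
t 0.0
joints [ 1.137  0.334  0.04   1.466 -0.013  1.343 -0.059]
qvel [-0.     0.001 -0.001  0.001 -0.002 -0.     0.   ]
tau [ 3.0000e-03 -6.5636e+01  1.3360e+00 -4.0380e+01 -6.0000e-02  4.5000e-02
  0.0000e+00]
ee_pos [ 0.213 -0.613  0.241]
orientation [-0.118  0.698 -0.697  0.118]
contact_force [-0.035 -0.473  0.733]
wrist_torque [-0.     0.009  0.042]
finger_gap 0.087
{'camera_matrix': array([[483.20483684,   0.        , 276.63934739],
       [  0.        , 483.20483684, 205.65623016],
       [  0.        ,   0.        ,   1.        ]]), 'cam_to_world': array([[ 0.02167555,  0.98993234, -0.13987182,  0.43133975],
       [-0.99974151,  0.02242216,  0.00376394, -0.00306177],
       [ 0.00686227,  0.13975408,  0.99016246,  1.15781526],
       [ 0.        ,  0.        ,  0.        ,  1.        ]])} {'camera_matrix': array([[412.14242891,   0.        , 281.55315825],
       [  0.        , 412.14242891, 206.996171  ],
       [  0.        ,   0.        ,   1.        ]]), 'cam_to_world': array([[ 0.9052082 ,  0.29445601, -0.30642092,  0.30257124],
       [-0.42439895,  0.5890546 , -0.6876774 , -0.58301383],
       [-0.02199209,  0.75253594,  0.65818387,  0.66615556],
       [ 0.        ,  0.        ,  0.        ,  1.        ]])} 0.019
```

View pics/top0.png

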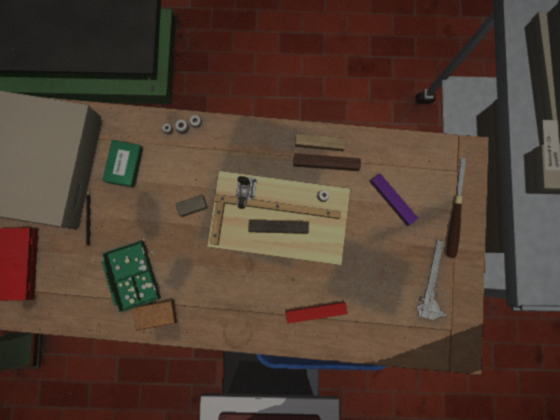

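View pics/scene0.png

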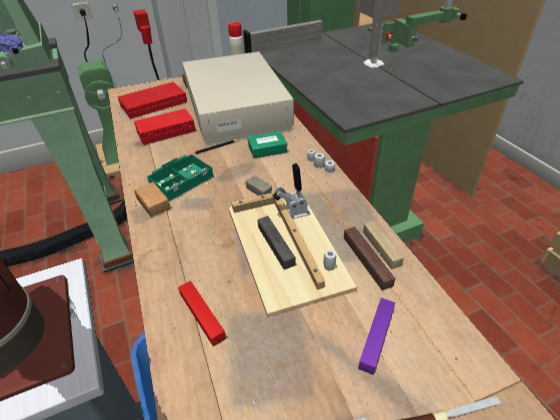

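Top view: the board's corners are near (219,172), (350,185), (342,263) and (208,249), the dark blank is centred at (278,227), the clamp is at (244,190) and collet_1 at (323,196). The scene view shows the clamp handle standing upright at (297,178). I'll enlarge the jig.

```bash
python3 - <<'E'
from h import *
z=np.load("top0.npz"); p=z["p"]
c=p[160:275,195:360]; cv2.imwrite("pics/crop1.png",cv2.resize(c,None,fx=4.8,fy=4.8,interpolation=cv2.INTER_CUBIC)[:,:,::-1])
E
```

```text
(no output)
```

View pics/crop1.png

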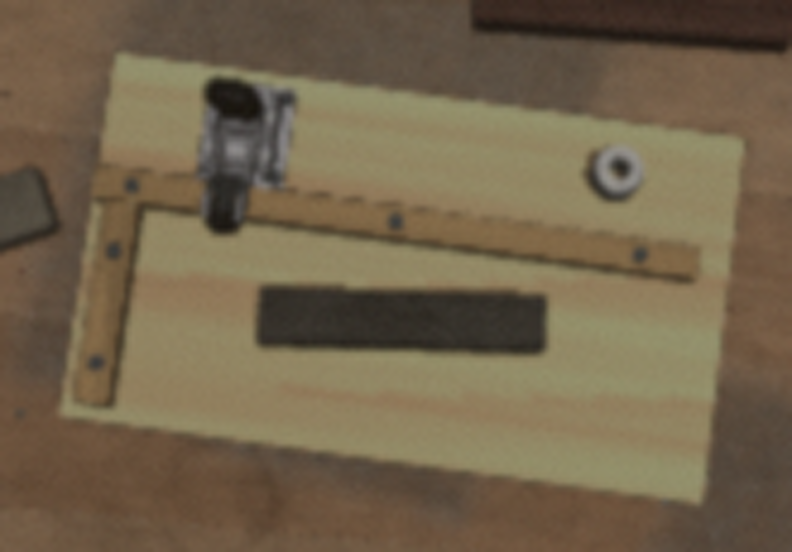

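Crop (4.8x, offset 195,160): board corners at (117,53), (743,140), (702,502) and (60,414). The blank's corners are at (260,287), (547,293), (545,352) and (257,346). Next I'll fit the jig frame.

```bash
cat >> h.py <<'E'
def fit(A,B):  # jig->world 2D rigid
    A=np.array(A,float);B=np.array(B,float);a=A.mean(0);b=B.mean(0)
    U,S,V=np.linalg.svd((A-a).T@(B-b)); R=(U@V).T
    if np.linalg.det(R)<0: R=(U@np.diag([1,-1])@V).T
    t=b-R@a; return R,t,(A@R.T+t-B)
E
python3 - <<'E'
from h import *
z=np.load("top0.npz"); d=z["d"]
px=lambda u,v:((u+.5)/4.8+195-.5,(v+.5)/4.8+160-.5)
J=[(.098,.152),(.098,-.168),(-.087,-.168),(-.087,.152)]
W=[ray_z("top",*px(*q),.015)[:2] for q in [(117,53),(743,140),(702,502),(60,414)]]
R,t,res=fit(J,W); print("origin",t,"yaw",np.degrees(np.arctan2(R[1,0],R[0,0])));print(np.round(res*1e3,1))
for q in [(260,287),(547,293),(545,352),(257,346)]:
    w=ray_z("top",*px(*q),.042)[:2]; print("blank jig mm",np.round(R.T@(w-t)*1e3,1),np.round(w,3))
for q in [(400,320),(400,450),(230,205),(395,215),(700,30),(232,98)]:
    w=pix2w("top",d,*px(*q)); print("depth pt",np.round(w,3),np.round(R.T@(w[:2]-t)*1e3))
np.savez("jig.npz",R=R,t=t)
s=manip.observe()
from scipy.spatial.transform import Rotation as Ro
print(Ro.from_quat(s["orientation"]).as_matrix().round(3))
E
```

```text
origin [ 0.56124912 -0.00509856] yaw -6.584047571489957
[[ 1.2  1.2]
 [ 1.6 -1.9]
 [-1.7 -0.7]
 [-1.1  1.4]]
blank jig mm [-13.   60.7] [0.555 0.057]
blank jig mm [  3.1 -77.3] [ 0.555 -0.082]
blank jig mm [-25.4 -79.9] [ 0.527 -0.082]
blank jig mm [-41.5  58. ] [0.527 0.057]
depth pt [ 0.541 -0.011  0.042] [-20.  -9.]
depth pt [ 0.479 -0.013  0.014] [-80. -17.]
depth pt [0.589 0.069 0.086] [19. 77.]
depth pt [ 0.593 -0.008  0.037] [32.  1.]
depth pt [ 0.691 -0.158  0.027] [ 146. -137.]
depth pt [0.627 0.066 0.15 ] [57. 78.]
[[-0.944 -0.001  0.329]
 [-0.329  0.001 -0.944]
 [ 0.    -1.    -0.001]]
```

```bash
cat >> h.py <<'E'
from scipy.spatial.transform import Rotation as Ro
def plan(jx,jy,z,n,frm=None):
    """rows (x,y,z mm, twist deg) to jig point (mm) with tool z along jig x, in n rows"""
    g=np.load("jig.npz"); R,t=g["R"],g["t"]; s=manip.observe()
    M=Ro.from_quat(s["orientation"]).as_matrix(); p=np.array(s["ee_pos"])
    tgt=np.append(R@[jx/1e3,jy/1e3]+t,z/1e3)
    a0=np.arctan2(M[1,2],M[0,2]); a1=np.arctan2(R[1,0],R[0,0]); tw=-np.degrees(a1-a0)/n
    st=(tgt-p)/n*1e3; out=[]
    for i in range(n):
        Mi=M@Ro.from_euler('y',tw*i,degrees=True).as_matrix()
        out.append(np.round(np.append(Mi.T@st,tw),1))
    print("from",p.round(4),"to",tgt.round(4)); print(np.array(out))
def where():
    g=np.load("jig.npz"); s=manip.observe(); M=Ro.from_quat(s["orientation"]).as_matrix()
    print("jig",((g["R"].T@(np.array(s["ee_pos"])[:2]-g["t"]))*1e3).round(1),"z",round(s["ee_pos"][2]*1e3,1),"F",(g["R"].T@np.array(s["contact_force"])[:2]).round(1),round(s["contact_force"][2],1),"t",s["t"],M.round(3).tolist(),s["finger_gap"])
E
python3 -c "
from h import *
plan(-70,-10,190,15)"
```

```text
from [ 0.2134 -0.6135  0.2408] to [ 0.4906 -0.007   0.19  ]
[[-30.7   3.4 -32.1  -4.3]
 [-33.    3.4 -29.7  -4.3]
 [-35.2   3.4 -27.2  -4.3]
 [-37.1   3.4 -24.5  -4.3]
 [-38.8   3.4 -21.6  -4.3]
 [-40.3   3.4 -18.7  -4.3]
 [-41.6   3.4 -15.6  -4.3]
 [-42.7   3.4 -12.5  -4.3]
 [-43.5   3.4  -9.2  -4.3]
 [-44.1   3.4  -6.   -4.3]
 [-44.4   3.4  -2.7  -4.3]
 [-44.4   3.4   0.7  -4.3]
 [-44.3   3.4   4.   -4.3]
 [-43.9   3.4   7.3  -4.3]
 [-43.2   3.4  10.5  -4.3]]
```

>>> jog_arm(increments=[-1,-31,3,-32,-4.3,-1,-33,3,-30,-4.3,-1,-35,3,-27,-4.3,-1,-37,3,-24,-4.3,-1,-39,3,-22,-4.3], grip_force=40)

```text
t: 0.72
ee_pos: [0.3063, -0.4103, 0.2262]
orientation: [-0.247, 0.663, -0.663, 0.247]
contact_force: [0.2, -0.2, 0.3]
finger_gap: 0.045
```

>>> jog_arm(increments=[-1,-40,3,-19,-4.3,-1,-42,3,-16,-4.3,-1,-43,3,-12,-4.3,-1,-43,3,-9,-4.3,-1,-44,3,-6,-4.3])

```text
t: 1.35
ee_pos: [0.3981, -0.2081, 0.2113]
orientation: [-0.366, 0.605, -0.605, 0.366]
contact_force: [1.0, -0.6, 0.2]
finger_gap: 0.0018
```

>>> jog_arm(increments=[-1,-44,3,-3,-4.3,-1,-44,3,1,-4.3,-1,-44,3,4,-4.3,-1,-44,3,7,-4.3,-1,-43,3,10,-4.3])

```text
t: 1.98
ee_pos: [0.4885, -0.0065, 0.1963]
orientation: [-0.472, 0.526, -0.526, 0.472]
contact_force: [0.9, -0.9, 0.3]
finger_gap: 0.0006
```

```bash
python3 -c "
from h import *
where()
plan(-65,-10,45,4)"
```

```text
jig [-72.1  -9.8] z 196.3 F [ 1.  -0.8] 0.3 t 1.975 [[-0.108, -0.0, 0.994], [-0.994, -0.0, -0.108], [0.0, -1.0, -0.0]] 0.0006381423713912309
from [ 0.4885 -0.0065  0.1963] to [ 0.4955 -0.0076  0.045 ]
[[ 0.1 37.8  1.8  0.1]
 [ 0.1 37.8  1.8  0.1]
 [ 0.1 37.8  1.8  0.1]
 [ 0.1 37.8  1.8  0.1]]
```

>>> jog_arm(increments=[-1,0,45,2,0.2,-1,0,45,2,0.2,-1,0,40,0,0,-1,0,20,0,0,-1,0,3,0,0])

```text
t: 2.6
ee_pos: [0.4911, -0.0082, 0.0422]
orientation: [-0.471, 0.529, -0.528, 0.469]
contact_force: [0.3, 0.7, 1.5]
finger_gap: 0.0003
```

```bash
python3 - <<'E'
from h import *
where()
p,d=capture("scene"); c=p[160:330,200:400]; cv2.imwrite("pics/s1.png",cv2.resize(c,None,fx=3.5,fy=3.5,interpolation=cv2.INTER_CUBIC)[:,:,::-1])
E
```

```text
jig [-69.4 -11.1] z 42.2 F [0.2 0.7] 1.5 t 2.6 [[-0.117, -0.003, 0.993], [-0.993, 0.001, -0.117], [-0.0, -1.0, -0.003]] 0.00031648194912457155
```

View pics/s1.png

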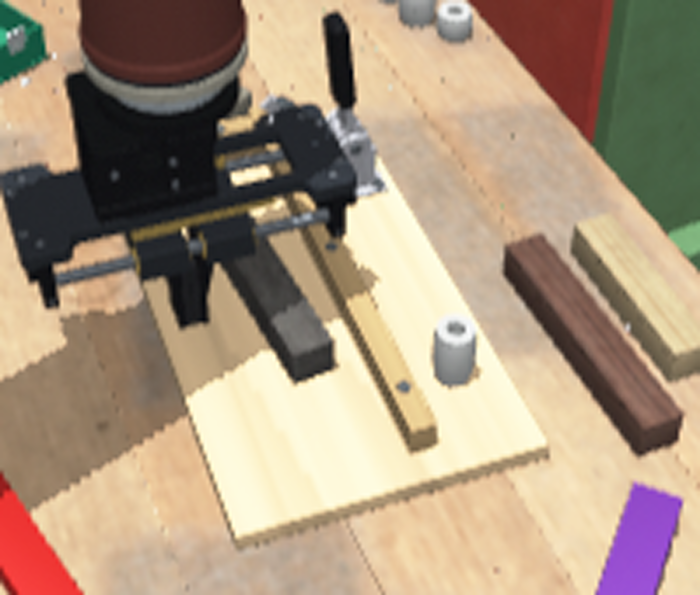

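The shut fingers stand at crop (193,290), on the near side of the dark blank and clear of it. The clamp is behind the gripper body, at (345,110), with room between them. Now I'll push to the fence.

>>> jog_arm(increments=[-1,0,0,10,0,-1,0,0,8,0,-1,0,0,7,0,-1,0,0,6,0,-1,0,0,5,0])

```text
t: 3.28
ee_pos: [0.5284, -0.0125, 0.0436]
orientation: [-0.47, 0.529, -0.528, 0.47]
contact_force: [-1.0, 1.3, 0.0]
finger_gap: 0.0005
```

>>> jog_arm(increments=[-1,0,0,4,0,-1,0,0,3,0,-1,0,0,2,0,-1,0,0,2,0,-1,0,0,0,0])

```text
t: 3.9
ee_pos: [0.5391, -0.0138, 0.0436]
orientation: [0.47, -0.528, 0.528, -0.47]
contact_force: [0.1, 0.5, 0.3]
finger_gap: 0.0007
```

```bash
python3 -c "
from h import *
where()"
```

```text
jig [-21.  -11.2] z 43.6 F [0.1 0.5] 0.3 t 3.9 [[-0.117, 0.0, 0.993], [-0.993, 0.0, -0.117], [-0.0, -1.0, 0.0]] 0.0006683463341410208
```

>>> jog_arm(increments=[-1,0,0,2,0,-1,0,0,1,0,-1,0,0,1,0,-1,0,0,0,0])

```text
t: 4.4
ee_pos: [0.5426, -0.0142, 0.0435]
orientation: [-0.47, 0.529, -0.528, 0.47]
contact_force: [-3.0, 0.5, 1.8]
finger_gap: 0.0003
```

```bash
python3 -c "
from h import *
where()"
```

```text
jig [-17.5 -11.2] z 43.5 F [-3.1  0.2] 1.8 t 4.4 [[-0.117, -0.001, 0.993], [-0.993, 0.0, -0.117], [0.0, -1.0, -0.001]] 0.00029383529606995544
```

>>> jog_arm(increments=[-1,0,0,1,0,-1,0,0,1,0,-1,0,0,1,0,-1,0,0,0,0])

```text
t: 4.9
ee_pos: [0.5427, -0.0142, 0.0429]
orientation: [-0.472, 0.53, -0.527, 0.468]
contact_force: [-16.4, 1.0, 11.1]
finger_gap: 0.0004
```

```bash
python3 - <<'E'
from h import *
where()
p,d=capture("scene"); c=p[190:300,225:355]; cv2.imwrite("pics/s2.png",cv2.resize(c,None,fx=5,fy=5,interpolation=cv2.INTER_CUBIC)[:,:,::-1])
E
```

```text
jig [-17.3 -11.2] z 42.9 F [-16.4  -0.9] 11.1 t 4.9 [[-0.117, -0.007, 0.993], [-0.993, -0.0, -0.117], [0.001, -1.0, -0.007]] 0.00037331352678298866
```

View pics/s2.png

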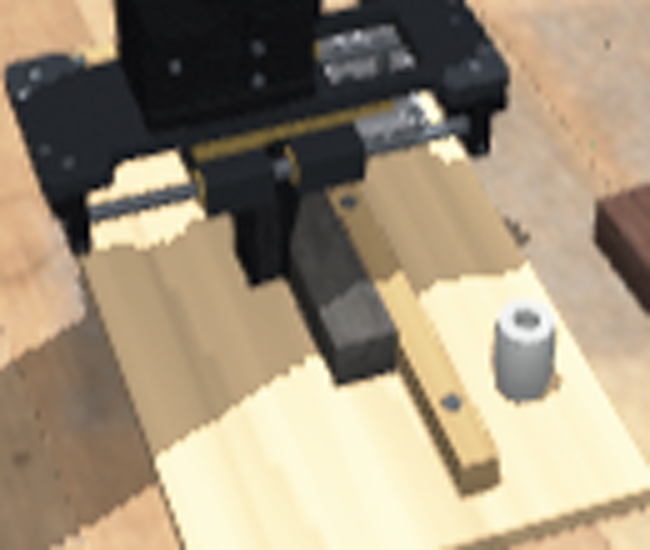

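The blank is flush against the fence along its length (its near end is at crop (365,350)). Contact is solid at 16 N. Next I'll back off, go round its right end and push it to the stop.

>>> jog_arm(increments=[-1,0,0,-18,0,-1,50,0,0,0,-1,54,0,0,0,-1,0,0,20,0,-1,0,0,19,0])

```text
t: 5.58
ee_pos: [0.5554, -0.1218, 0.0438]
orientation: [0.469, -0.529, 0.529, -0.469]
contact_force: [0.5, 0.1, 1.6]
finger_gap: 0.0004
```

```bash
python3 -c "
from h import *
where()"
```

```text
jig [   7.6 -116.6] z 43.8 F [0.5 0.1] 1.6 t 5.575 [[-0.119, 0.001, 0.993], [-0.993, -0.001, -0.119], [0.0, -1.0, 0.001]] 0.00037890579325901156
```

>>> jog_arm(increments=[-1,-12,0,-1,0,-1,-10,0,0,0,-1,-10,0,0,0,-1,-10,0,0,0,-1,-10,0,0,0])

```text
t: 6.2
ee_pos: [0.5596, -0.0679, 0.0436]
orientation: [0.47, -0.528, 0.528, -0.47]
contact_force: [-0.4, -1.4, -0.3]
finger_gap: 0.0005
```

>>> jog_arm(increments=[-1,-9,0,0,0,-1,-8,0,0,0,-1,-7,0,0,0,-1,-5,0,0,0,-1,-3,0,0,0])

```text
t: 6.82
ee_pos: [0.5635, -0.0366, 0.0436]
orientation: [-0.47, 0.528, -0.528, 0.47]
contact_force: [-0.8, -1.5, 0.5]
finger_gap: 0.0004
```

```bash
python3 -c "
from h import *
where()"
```

```text
jig [  5.8 -31. ] z 43.6 F [-0.7 -1.5] 0.5 t 6.825 [[-0.117, -0.0, 0.993], [-0.993, -0.0, -0.117], [0.0, -1.0, -0.0]] 0.0003969743264227553
```

>>> jog_arm(increments=[-1,-3,0,0,0,-1,-2,0,0,0,-1,-1,0,0,0,-1,-1,0,0,0,-1,0,0,0,0])

```text
t: 7.45
ee_pos: [0.5641, -0.0308, 0.0435]
orientation: [0.47, -0.528, 0.529, -0.469]
contact_force: [-1.2, -5.0, 1.1]
finger_gap: 0.0005
```

```bash
python3 -c "
from h import *
where()"
```

```text
jig [  5.8 -25.2] z 43.5 F [-0.6 -5.2] 1.1 t 7.45 [[-0.118, -0.0, 0.993], [-0.993, -0.001, -0.118], [0.001, -1.0, -0.0]] 0.0005182365780481457
```

>>> jog_arm(increments=[-1,-1,0,0,0,-1,-1,0,0,0,-1,-1,0,0,0,-1,0,0,0,0])

```text
t: 7.95
ee_pos: [0.5642, -0.0306, 0.0436]
orientation: [0.47, -0.528, 0.53, -0.468]
contact_force: [-3.6, -13.8, 4.4]
finger_gap: 0.0004
```

```bash
python3 -c "
from h import *
where()"
```

```text
jig [  5.8 -25. ] z 43.6 F [ -2.  -14.1] 4.4 t 7.95 [[-0.12, -0.001, 0.993], [-0.993, -0.004, -0.12], [0.004, -1.0, -0.001]] 0.0004033333961949968
```

>>> jog_arm(increments=[-1,14,0,0,0,-1,0,0,-39,0,-1,-27,0,0,0,-1,-27,0,0,0,-1,0,0,10,0])

```text
t: 8.57
ee_pos: [0.5406, 0.0192, 0.0439]
orientation: [-0.47, 0.528, -0.527, 0.472]
contact_force: [0.2, -0.8, -0.1]
finger_gap: 0.0007
```

>>> jog_arm(increments=[-1,0,0,4,0,-1,0,0,2,0,-1,0,0,1,0,-1,0,0,1,0,-1,0,0,1,0])

```text
t: 9.2
ee_pos: [0.5461, 0.0148, 0.0428]
orientation: [-0.472, 0.53, -0.527, 0.468]
contact_force: [-17.1, 1.5, 12.4]
finger_gap: 0.0004
```

```bash
python3 -c "
from h import *
where()"
```

```text
jig [-17.3  18.1] z 42.8 F [-17.2  -0.5] 12.4 t 9.2 [[-0.117, -0.007, 0.993], [-0.993, -0.001, -0.117], [0.001, -1.0, -0.007]] 0.00040210430142808185
```

>>> jog_arm(increments=[-1,0,0,-20,0,-1,0,-50,0,0,-1,0,-55,0,0,-1,50,-50,0,0,-1,60,0,0,0])

```text
t: 9.82
ee_pos: [0.5196, -0.0864, 0.1969]
orientation: [0.469, -0.526, 0.53, -0.472]
contact_force: [1.4, -0.0, -0.6]
finger_gap: 0.0003
```

>>> jog_arm(increments=[-1,60,0,0,0,-1,0,0,0,0])

```text
t: 10.07
ee_pos: [0.5089, -0.1519, 0.1925]
orientation: [0.468, -0.53, 0.531, -0.467]
contact_force: [-0.2, 0.1, -0.0]
finger_gap: 0.0006
```

```bash
python3 - <<'E'
from h import *
where()
p,d=capture("top"); np.savez("top1.npz",p=p,d=d)
c=p[160:275,195:360]; cv2.imwrite("pics/crop2.png",cv2.resize(c,None,fx=4.8,fy=4.8,interpolation=cv2.INTER_CUBIC)[:,:,::-1])
E
```

```text
jig [ -35.2 -151.8] z 192.5 F [-0.2  0.1] -0.0 t 10.075 [[-0.126, -0.001, 0.992], [-0.992, -0.002, -0.126], [0.002, -1.0, -0.0]] 0.0005548619062630796
```

View pics/crop2.png

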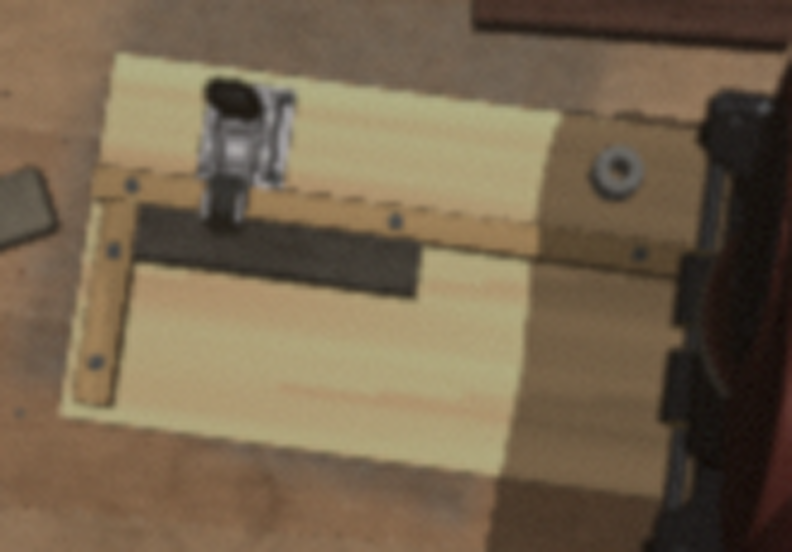

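The blank is home: its left end is at the stop (crop 133,235) and it lies flush along the fence. The handle is still up at (233,97). Now the clamp.

```bash
python3 -c "
from h import *
plan(5,80,192,5)"
```

```text
from [ 0.5096 -0.1485  0.1926] to [0.5754 0.0738 0.192 ]
[[-45.7   0.1   7.6  -0.1]
 [-45.7   0.1   7.7  -0.1]
 [-45.7   0.1   7.8  -0.1]
 [-45.7   0.1   7.8  -0.1]
 [-45.7   0.1   7.9  -0.1]]
```

>>> jog_arm(increments=[-1,-46,0,8,0,-1,-46,0,8,0,-1,-46,0,8,0,-1,-46,0,8,0,-1,-46,0,8,0])

```text
t: 10.75
ee_pos: [0.577, 0.0809, 0.1928]
orientation: [-0.47, 0.528, -0.528, 0.47]
contact_force: [-0.2, -0.6, -0.2]
finger_gap: 0.0004
```

>>> jog_arm(increments=[-1,0,20,4,0,-1,0,20,4,0,-1,0,0,0,0])

```text
t: 11.12
ee_pos: [0.5837, 0.0758, 0.1504]
orientation: [-0.471, 0.53, -0.528, 0.468]
contact_force: [-0.4, -0.6, 0.2]
finger_gap: 0.0006
```

```bash
python3 -c "
from h import *
where()"
```

```text
jig [13.1 82.9] z 150.4 F [-0.3 -0.6] 0.2 t 11.125 [[-0.118, -0.004, 0.993], [-0.993, -0.001, -0.118], [0.001, -1.0, -0.004]] 0.0005679777436473693
```

>>> jog_arm(increments=[-1,3,0,16,0,-1,0,0,14,0,-1,0,1,9,0,-1,0,1,13,0,-1,0,1,13,0])

```text
t: 11.75
ee_pos: [0.6486, 0.0667, 0.1493]
orientation: [-0.471, 0.529, -0.528, 0.469]
contact_force: [-8.0, 1.2, -2.6]
finger_gap: 0.0005
```

```bash
python3 - <<'E'
from h import *
where()
p,d=capture("scene"); c=p[130:290,220:390]; cv2.imwrite("pics/s3.png",cv2.resize(c,None,fx=3.7,fy=3.7,interpolation=cv2.INTER_CUBIC)[:,:,::-1])
E
```

```text
jig [78.5 81.3] z 149.3 F [-8.1  0.2] -2.6 t 11.75 [[-0.117, -0.003, 0.993], [-0.993, 0.0, -0.117], [0.0, -1.0, -0.003]] 0.0005341573220860218
```

View pics/s3.png

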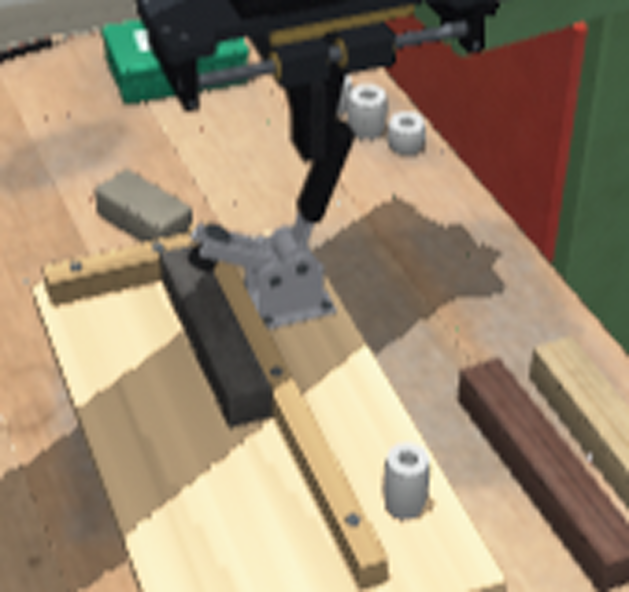

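The fingertips press the handle's near face at crop (325,165), it has leaned over about 20°, and the foot is coming down. I'll keep following the arc.

>>> jog_arm(increments=[-1,0,6,12,0,-1,0,7,11,0,-1,0,7,8,0,-1,0,7,7,0,-1,0,7,5,0])

```text
t: 12.42
ee_pos: [0.6921, 0.0613, 0.1149]
orientation: [-0.47, 0.529, -0.528, 0.47]
contact_force: [0.1, -0.3, 0.9]
finger_gap: 0.0005
```

```bash
python3 -c "
from h import *
where()"
```

```text
jig [122.4  81. ] z 114.9 F [ 0.2 -0.2] 0.9 t 12.425 [[-0.117, -0.0, 0.993], [-0.993, -0.0, -0.117], [0.0, -1.0, -0.0]] 0.0005467225308089096
```

>>> jog_arm(increments=[-1,0,-40,-5,0,-1,0,-50,-10,0,-1,55,0,0,0,-1,60,0,-20,0,-1,60,0,-20,0])

```text
t: 13.05
ee_pos: [0.6165, -0.1062, 0.2052]
orientation: [-0.47, 0.528, -0.528, 0.47]
contact_force: [0.2, -0.4, -1.1]
finger_gap: 0.0004
```

>>> jog_arm(increments=[-1,50,0,-20,0,-1,0,0,0,0,-1,0,0,0,0])

```text
t: 13.42
ee_pos: [0.5918, -0.1512, 0.2056]
orientation: [-0.47, 0.529, -0.528, 0.47]
contact_force: [-0.1, 0.4, -0.0]
finger_gap: 0.0003
```

```bash
python3 - <<'E'
from h import *
where()
p,d=capture("top"); q,e=capture("scene")
a=cv2.resize(p[155:275,195:360],None,fx=4.8,fy=4.8,interpolation=cv2.INTER_CUBIC)
cv2.imwrite("pics/t3.png",a[:,:,::-1])
cv2.imwrite("pics/s4.png",cv2.resize(q[130:290,220:400],None,fx=3.7,fy=3.7,interpolation=cv2.INTER_CUBIC)[:,:,::-1])
np.savez("end.npz",p=p,d=d)
E
```

```text
jig [  47.1 -141.7] z 205.6 F [-0.1  0.4] -0.0 t 13.425 [[-0.117, 0.0, 0.993], [-0.993, 0.0, -0.117], [-0.001, -1.0, 0.0]] 0.000274060982010735
```

View pics/t3.png

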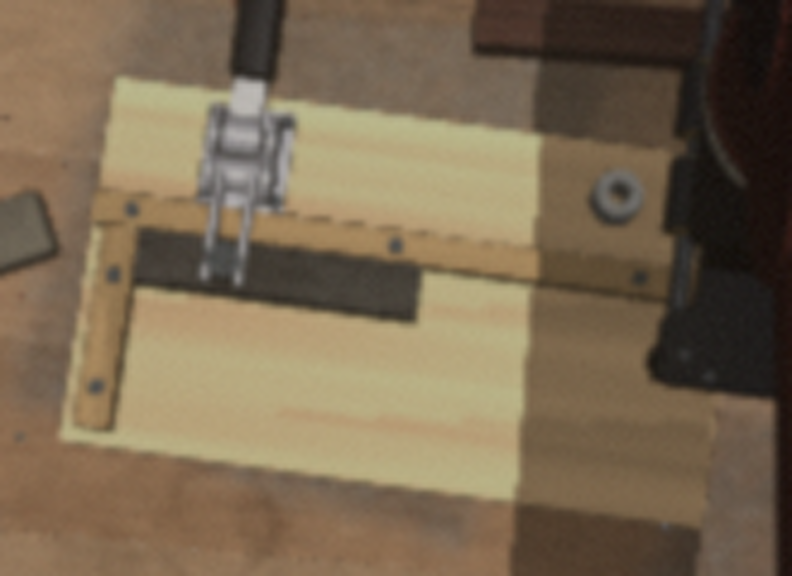

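View pics/s4.png

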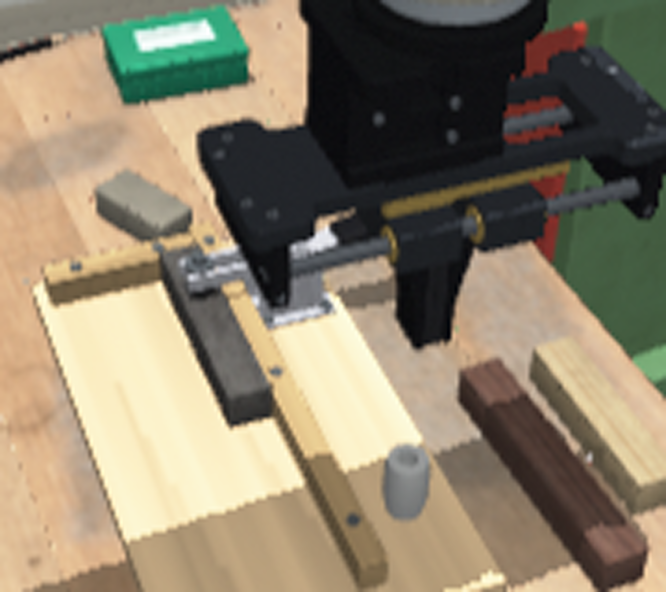

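The handle lies back at top crop (258,40), the clamp arm is down on the blank at (222,268), and the blank is still against the fence and stop. The bystanders are where they were. I'll check the handle height and blank pose once, then hand in.

```bash
python3 - <<'E'
from h import *
z=np.load("end.npz"); g=np.load("jig.npz"); px=lambda u,v:((u+.5)/4.8+194.5,(v+.5)/4.8+154.5)
for q in [(256,60),(262,10)]:
    w=pix2w("top",z["d"],*px(*q)); print("handle",np.round(g["R"].T@(w[:2]-g["t"])*1e3),round(w[2]*1e3))
for q in [(419,268),(416,322),(132,286)]:
    w=ray_z("top",*px(*q),.042); print("corner",np.round(g["R"].T@(w[:2]-g["t"])*1e3,1))
print(manip.sign_off())
E
```

```text
handle [104.  78.] 68
handle [128.  79.] 72
corner [ 18.3 -12.7]
corner [ -8.  -14.8]
corner [ -9.4 123.8]
the job is handed in; nothing more can be done
None
```

The blank is home against the fence and the end stop, the toggle clamp is snapped closed on it, and the job is handed in at about 13.5 s of the 54 s allowed.

I pushed the blank along the board with the shut fingers: first to the fence, then from its right end to the stop, then against the fence once more. Then I swung the clamp handle over its high point until it snapped closed.

**Blank:** Both contacts were solid, about 17 N at the fence and 14 N at the stop. In the last image its corners measure x ≈ -8/-9 to +18 and y ≈ -14 to +124 mm in the jig frame. Home is -7.5 to +20 and -15 to +125, so this agrees within the roughly 2 mm calibration error.

**Clamp:** Near its free end the handle's upper face is about 72 mm high at x ≈ 128 mm, about 9 to 10 degrees above level. That matches the closed position. The last pictures show the clamp arm down on the blank.

**Other things:** The bystanders seen in the last pictures (brown and pale blanks, whetstone, collet) look unmoved. I judged that by eye and did not measure it. The arm stayed well away from the red and purple look-alikes, though the last crops don't show them.

**One mismatch:** The fingers met the blank about 5 mm further on in x than I expected from a 15 mm finger thickness. I used the contact force to set the position instead.

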